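# Make up the spray-gun caddy

## Task

Make up the spray-gun caddy for the next job: put the brass air cap (horns up), the blue-capped marker, the brass air coupler and the colour fan deck each into the foam pocket cut for it, lying flat on the yellow pocket floor. Leave the silver air cap and the black-capped marker where they are on the cart.

Things in the scene. Friction and masses are not known exactly. Their poses are not given: they have to be found in the camera images.
- cap_brass: Brass (yellow metal) air cap of a spray gun: round body 31 mm across and 17 mm high, with two small horns on top, each 8 mm wide, standing inside the body's outline (24 mm high in all). Stands on its flat underside, horns up. Origin: centre of its underside, z up; the horns stand either side along its own y. 30 g.
- marker_blue: Marker pen, white barrel with a BLUE cap, 128 mm long, 18 mm wide and high. Lies flat on the work surface. Origin: centre of its underside, z up, own x along the pen. Does not roll. 16 g.
- coupler: Brass air coupler plug, 66 mm long, 25 mm wide and high. Lies flat on the work surface. Origin: centre of its underside, z up, own x along its length. Does not roll. 70 g.
- deck: Colour fan deck: closed stack of long colour cards in orange, blue and cream held by a rivet near one end, 150 x 44 mm, 15 mm thick (the rivet head, 66 mm from the middle at the -x end, stands 19 mm high). Lies flat on the work surface. Origin: centre of its underside, z up, own x along its length. 100 g.
- cap_silver: Look-alike that does not belong: SILVER (grey) air cap, same shape and size as the brass one. Origin: centre of its underside, z up. (Obstacles near these things: a computer screen on a pole overhangs the right side of the cart, x 0.41 to 0.76, y below about -0.18, from 0.22 m above the surface up; cups and bottles up to 165 mm tall stand along the back edge.)
- marker_black: Look-alike that does not belong: marker pen with a BLACK cap, same shape and size as the blue-capped one. Lies flat on the work surface. Origin: centre of its underside, z up, own x along the pen.
- foam_cap: One of four dark foam inserts, 180 x 76 x 18 mm, fixed side by side in any order in a blue caddy with a 26 mm high rim. Origin: centre of its underside, 4 mm above the work surface; x along the 180 mm, z up; its top is 22 mm above the work surface. Central pocket 6 mm deep, yellow floor 12 mm above the origin: round, 49 mm across, for the air cap.
- foam_marker: One of four dark foam inserts, 180 x 76 x 18 mm, fixed side by side in any order in a blue caddy with a 26 mm high rim. Origin: centre of its underside, 4 mm above the work surface; x along the 180 mm, z up; its top is 22 mm above the work surface. Central pocket 6 mm deep, yellow floor 12 mm above the origin: long and narrow, 146 x 36 mm, for the marker.
- foam_coupler: One of four dark foam inserts, 180 x 76 x 18 mm, fixed side by side in any order in a blue caddy with a 26 mm high rim. Origin: centre of its underside, 4 mm above the work surface; x along the 180 mm, z up; its top is 22 mm above the work surface. Central pocket 6 mm deep, yellow floor 12 mm above the origin: short, 84 x 43 mm, for the air coupler.
- foam_deck: One of four dark foam inserts, 180 x 76 x 18 mm, fixed side by side in any order in a blue caddy with a 26 mm high rim. Origin: centre of its underside, 4 mm above the work surface; x along the 180 mm, z up; its top is 22 mm above the work surface. Central pocket 6 mm deep, yellow floor 12 mm above the origin: long and wide, 168 x 62 mm, for the fan deck.
Things that resemble listed ones, but are neither listed nor needed, are in the scene too. Leave any green or red look-alike of the cap_silver alone.

How it is judged (in metres and radians):
At the end, for the whole second after the job is handed in: Brass air cap, blue marker, coupler and fan deck each flat (7 degrees) on the floor of its own pocket (under 15 mm above the insert's underside, 16 mm of its centre), released, at rest; silver air cap and black marker flat, within 30 mm of their starts (horizontal distance between cap_brass and foam_cap below 0.016 m and z of cap_brass in the frame of foam_cap below 0.015 m and angle between each of cap_brass, marker_blue, coupler, deck, cap_silver, marker_black's own z axis and vertical below 0.12 rad and linear speed of each of cap_brass, marker_blue, coupler, deck below 0.02 m/s and horizontal distance between marker_blue and foam_marker below 0.016 m and z of marker_blue in the frame of foam_marker below 0.015 m and horizontal distance between coupler and foam_coupler below 0.016 m and z of coupler in the frame of foam_coupler below 0.015 m and horizontal distance between deck and foam_deck below 0.016 m and z of deck in the frame of foam_deck below 0.015 m and distance of each of cap_silver, marker_black from where it was at the start of the episode below 0.03 m); the robot touches nothing.
It also fails if it takes over 102 s, if anything falls off the work surface, if the arm or the gripper's body presses on something with over 40 N, if the wrist force passes 120 N, or if a joint passes its speed limit or range.

## Robot

A 6-joint arm with a two-finger parallel gripper is mounted at the origin on a cart in front of the work surface, level with it; the furniture and walls round the work are solid. World frame = base frame: x ahead of the robot, y to its left, z up, the work surface at z = 0. Lengths are in mm, angles in degrees, forces in N, time in s.
With the tool pointing down it reaches from about 350 to 850 mm from the base axis. Payload 8.1 kg.
Tool frame: the origin (TCP) lies midway between the tips of the shut fingers; the grasp point (between the pads) lies 19 mm behind it; z points along the fingers, y is the line along which they close (so a half turn about z gives the same grasp; the last joint's range is limited). The gripper opens to 85 mm and grips with 20 to 120 N. Pads are 22 mm wide; open, the fingers measure 114 mm over their backs; the gripper's body (76 mm by 85 mm) begins 54 mm behind the grasp point. The pads swing forward as they close: fully open they stand 13 mm farther back than shut.
Start: joints at [-77.659, 7.471, 85.268, -0, 87.261, -4.893], TCP at [177.791, -573.058, 231.292] pointing down, gripper open.
Joint ranges: [-169.43, 169.43], [-51.17, 129.36], [1.28, 143.12], [-76.62, 256.62], [0, 156.53], [-152.29, 152.29]. Speed limits (degrees/s): [136.94, 136.94, 159.86, 180, 180, 180].

## Interface

Orientations are given as [roll, pitch, yaw] about the fixed x, y, z axes, in that order (R = Rz(yaw) Ry(pitch) Rx(roll)).
In Python, from bench import sense, snapshot, camera_params, hand_in, masks_of, pinpoint gives the robot as it stands.
- The arm moves only by the tool step_arm, never from a script. Its argument "targets" is a list of rows, each an object with "angular": the turn, a rotation vector about the tool's x, y, z scaled (see below), a list of three; "dp": the shift along the tool's x, y, z scaled (see below), a list of three; "fingers": the closure, from 0 (fully open) to 1 (shut). A call has exactly 8 rows; each row is the pose to reach, as a shift and turn from the pose commanded when the call began, along the tool's axes at that moment, turning the shorter way round; what a row does not reach only later rows make up. The controller multiplies each number of a shift by 0.2 m and each number of a turn by 180 degrees. A row lasts 1/8 s, in which the tool goes at most 62.5 mm and 10.7 degrees, less where a joint would pass 70% of its speed; a pose out of reach is approached as far as the arm can. A call with a number of a shift or a turn outside -1 to 1 is refused whole. A call with a gripper value outside its range is refused whole. The fingers move at their own pace and stop on an object; "newtons" is the grip in N (left out, the last holds). Time passes only in rows, so rows that repeat a pose let the fingers close, or fill a call up. It gives the time, the measured TCP pose, the force, the opening and the grip force at its end, in the units of the state.
- sense(): the state, without advancing time (a new reading comes with each control period).
- snapshot(name): name is "side" or "top"; returns the picture (420x560x3 uint8, blue, green, red); there is no depth.
- camera_params(name): a dict with "vfov" (degrees; the focal length in pixels is half the picture's height over the tangent of half this angle, whatever the lens; pixels are square), "cx", "cy" (the principal point, pixels), "R" (3x3) and "t" (3): a world point X has camera coordinates R X + t. Camera axes: x right, y down, z forward; pixel columns grow to the right and rows downward; lengths in mm; the calibration is good to about 2 mm. A picture is of the moment at which its call begins. camera_params takes no time and is no camera call.
- hand_in(): hands the job in; it is judged then, once.
Trained networks look in the newest picture that a camera, given by its name, has taken for a name from the list of things; names that differ only in an ending like _2 or _b are one class to them, and where a whole thing is asked for, a point or a joint stands for the part that bears it (a point fixed in the world has none). Each returns a list of dicts, best first, with "conf" (0 to 1); they miss things now and then, are a little off and sometimes report something else, mostly with a low value. They report only what shows in the picture. A call takes as long as a camera call. They do not tell look-alikes from the thing itself.
- masks_of(camera, label): "pixels" (420x560 bool, what is visible of it) and "at" ([column, row] in pixels, amid what is visible of it).
- pinpoint(camera, label): "at" ([column, row] in pixels: a listed point, or the origin of a listed thing).
The state is a dict: "time": time; "joint_pos": joint angles; "qd": joint speeds; "joint_efforts": joint torques, N m; "tool_pos": TCP position; "tcp_rot": TCP orientation; "ft_force": force on the tool from outside, world axes, zero at the start; "wrist_torque": the same for the moment, N m; "finger_gap": finger opening in mm; "grip_force": force on a finger pad.
Only numpy, scipy, OpenCV 4.12 (cv2) and the standard library are available. Lean on these libraries where they do the work, as an engineer would, in place of code of your own. Each camera call takes 0.05 s, during which the arm holds its last target. There are 200 camera calls.

## Working session

There is one attempt and no reset: what is moved stays moved. The work goes in short steps, Python scripts to look and compute and a tool call to move; the robot and the scene stay as the last step left them, time stands still between calls to the robot, and variables do not carry over. Pictures are saved under pics/ and viewed, at most 14 in all, crops included, and the job is handed in when it is done.

Besides the shell and the picture viewer there is one more tool, called after "Call:" in YAML: its name, and indented under it one key for each argument. step_arm: Moves the arm, as the interface text tells. Its arguments: {"type":"object","properties":{"targets":{"type":"array","items":{"type":"object","properties":{"angular":{"type":"array","items":{"type":"number","minimum":-1,"maximum":1}},"dp":{"type":"array","items":{"type":"number","minimum":-1,"maximum":1}},"fingers":{"type":"number"}}}},"newtons":{"type":"number"}},"required":["targets"]}

```bash
mkdir -p pics; ls; python3 - <<'E'
from bench import *
import cv2
print(sense())
for n in ("top","side"):
    cv2.imwrite(f"pics/{n}0.png",snapshot(n)); print(n,camera_params(n))
E
```

```text
pics
{'time': 0.0, 'joint_pos': array([-7.76590292e+01,  7.51421558e+00,  8.53305376e+01, -2.34215542e-04,
        8.72600723e+01, -4.89368791e+00]), 'qd': array([-0.07240309,  0.00683894, -0.04872278, -0.00406916, -0.05294898,
       -0.00774719]), 'joint_efforts': array([ 2.94930120e-03, -5.69394386e+01, -5.00550377e+01, -4.98607756e-05,
        1.45115741e-02, -4.99521559e-05]), 'tool_pos': array([ 177.66754798, -572.51788912,  230.24166211]), 'tcp_rot': array([-1.79895537e+02, -8.70928535e-03,  1.72346622e+01]), 'ft_force': array([0.50737882, 0.0022423 , 0.34680989]), 'wrist_torque': array([ 0.0423359 ,  0.03002823, -0.02755916]), 'grip_force': 0.0, 'finger_gap': 85.5205957553368}
top {'vfov': 48.85436168438322, 'cx': 283.46115198823423, 'cy': 198.43636042122674, 'R': array([[-0.02675951, -0.99935112, -0.02410966],
       [-0.98040461,  0.03094573, -0.19454861],
       [ 0.19516846,  0.01843119, -0.98059653]]), 't': array([102.45826054, 519.10334671, 803.08108335])}
side {'vfov': 46.75532565528188, 'cx': 270.66227366882936, 'cy': 219.1117846562521, 'R': array([[ 0.78249091, -0.62262011,  0.00722268],
       [-0.51928963, -0.65894093, -0.54418299],
       [ 0.34357859,  0.42206758, -0.83893546]]), 't': array([-389.57743421,  366.50142337,  676.81884596])}
```

View pics/top0.png

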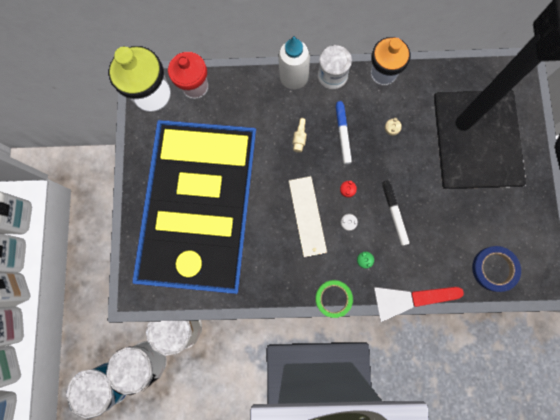

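View pics/side0.png

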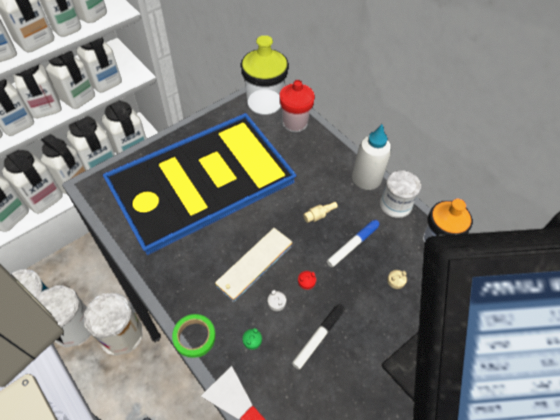

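The top view shows the caddy at (195,205). Its pockets, from far to near, are deck (204,148), coupler (199,185), marker (194,223) and cap (189,264).

- **Air caps:** brass at (393,127), silver (349,222), red (349,188) and green (366,260). The one at (393,127) is yellow metal.
- **Markers:** blue cap at (344,132), black cap at (396,212).
- **Others:** coupler at (300,135), deck at (307,216).

```bash
cat > h.py <<'E'
import numpy as np, cv2
from bench import *
def ray(n,uv):
    c=camera_params(n); f=210/np.tan(np.radians(c["vfov"]/2))
    R,t=np.array(c["R"]),np.array(c["t"])
    d=R.T@np.array([(uv[0]-c["cx"])/f,(uv[1]-c["cy"])/f,1]); return -R.T@t,d
def onz(n,uv,z):
    o,d=ray(n,uv); return (o+d*(z-o[2])/d[2])[:2]
def maskrect(n,m,z):
    """min-area rectangle of the mask outline on plane z: centre, long side, short side, yaw of long side"""
    cs,_=cv2.findContours(m.astype(np.uint8),cv2.RETR_EXTERNAL,cv2.CHAIN_APPROX_NONE)
    c=max(cs,key=cv2.contourArea)[:,0]
    p=np.array([onz(n,q,z) for q in c],np.float32)
    (x,y),(w,h),a=cv2.minAreaRect(p)
    if w<h: w,h,a=h,w,a+90
    return np.round([x,y,w,h,(a+90)%180-90],1)
E
python3 - <<'E'
from h import *
for n in("top","side"): 
    snapshot(n)
    for l,zo,zm in (("cap_brass",0,17),("marker_blue",0,9),("coupler",0,12),("deck",0,15),("foam_cap",4,16),("foam_marker",4,16),("foam_coupler",4,16),("foam_deck",4,16)):
        print(n,l)
        for d in pinpoint(n,l)[:4]: print("  pin",np.round(d["at"]),round(d["conf"],2),np.round(onz(n,d["at"],zo)))
        for d in masks_of(n,l)[:4]: print("  mask",np.round(d["at"]),round(d["conf"],2),maskrect(n,d["pixels"],zm))
# yellow pockets by colour
for n in("top","side"):
    im=snapshot(n); hsv=cv2.cvtColor(im,cv2.COLOR_BGR2HSV)
    m=cv2.inRange(hsv,(26,180,180),(34,255,255)); k,lab,st,ce=cv2.connectedComponentsWithStats(m)
    for i in range(1,k):
        if st[i,4]>300: print(n,np.round(ce[i]),maskrect(n,lab==i,16))
t=snapshot("top")
cv2.imwrite("pics/crop.png",cv2.resize(t[90:260,280:420],None,fx=3.5,fy=3.5,interpolation=cv2.INTER_CUBIC))
E
```

```text
top cap_brass
  pin [392. 127.] 0.77 [ 671. -134.]
  mask [395. 128.] 0.7 [ 668.1 -131.6   33.7   29.5   -4. ]
top marker_blue
  pin [346. 131.] 0.62 [667. -42.]
  mask [344. 131.] 0.58 [662.6 -34.8 131.   17.4   4.6]
top coupler
  pin [298. 134.] 0.83 [665.  55.]
  mask [302. 137.] 0.51 [657.8  52.7  66.8  25.9  -1.8]
  mask [203. 150.] 0.5 [641.  243.5 184.4  79.3  82.8]
top deck
  pin [309. 214.] 0.64 [499.  40.]
  mask [308. 216.] 0.85 [494.7  44.1 153.7  46.3   9.6]
top foam_cap
  pin [192. 265.] 0.65 [407. 266.]
  mask [192. 261.] 0.94 [411.  270.1 185.1  81.5  83.1]
top foam_marker
  pin [198. 222.] 0.56 [490. 255.]
  pin [391. 128.] 0.23 [ 669. -132.]
  mask [193. 223.] 0.98 [486.7 261.4 185.2  79.8  82.7]
top foam_coupler
  mask [199. 184.] 0.59 [563.4 251.5 185.6  79.4  82.8]
top foam_deck
  pin [204. 153.] 0.57 [629. 244.]
  pin [348. 220.] 0.21 [486. -36.]
  mask [206. 149.] 0.61 [639.6 242.6 184.2  77.7  83. ]
side cap_brass
  pin [395. 282.] 0.65 [ 666. -137.]
  pin [181. 191.] 0.48 [481. 261.]
  mask [396. 280.] 0.83 [ 663.2 -137.    34.    30.6   42.9]
  mask [250. 15
[... 460 characters left out ...]
 mask [149. 203.] 0.96 [410.  271.6 183.6  77.   83. ]
side foam_marker
  pin [183. 191.] 0.6 [482. 255.]
  mask [183. 188.] 0.81 [486.1 262.7 182.2  76.7  83.1]
side foam_coupler
  pin [218. 170.] 0.88 [567. 257.]
  pin [253. 265.] 0.68 [491.  42.]
  mask [217. 170.] 0.56 [562.6 253.2 183.3  77.   83.1]
side foam_deck
  pin [249. 157.] 0.73 [636. 244.]
  pin [318. 337.] 0.28 [ 494. -128.]
  mask [252. 152.] 0.95 [639.9 243.6 182.5  77.5  82.9]
  mask [183. 188.] 0.18 [485.9 262.4 184.2  79.9  83.9]
side [251. 155.] [638.  242.6 166.2  60.8  83.2]
side [217. 169.] [562.  251.9  82.   42.2  83.2]
side [183. 186.] [485.9 261.2 144.2  35.8  83. ]
side [145. 202.] [410.2 270.6  47.5  43.9 -38.2]
```

View pics/crop.png

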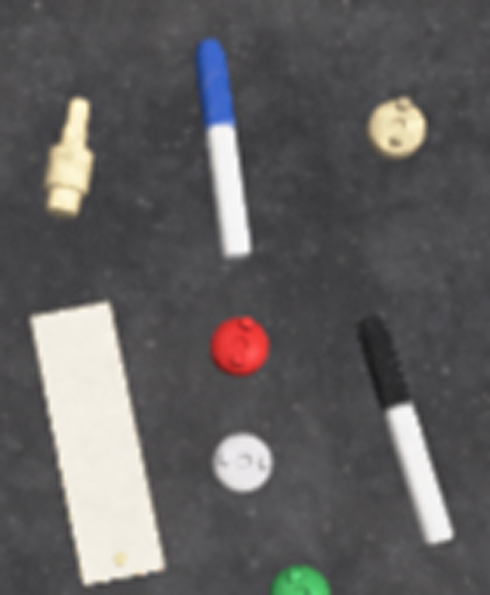

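The crop confirms it. Brass cap at full-frame (393,126) is yellow metal with horns; silver cap at (349,222) is grey-white, red at (349,189), green at (366,260). Blue-capped marker at (344,132), black-capped at (396,213). The deck's rivet is at its near end. I'll refine the poses by fitting each object's silhouette in both views.

```bash
cat >> h.py <<'E'
from scipy.spatial.transform import Rotation as Ro
from scipy.optimize import minimize
def proj(n,X):
    c=camera_params(n); f=210/np.tan(np.radians(c["vfov"]/2))
    p=X@np.array(c["R"]).T+np.array(c["t"]); return p[:,:2]/p[:,2:]*f+[c["cx"],c["cy"]]
def box(L,W,H):
    return np.array([[i*L/2,j*W/2,k*H] for i in(-1,1) for j in(-1,1) for k in(0,1)])
def cyl(D,H):
    a=np.linspace(0,2*np.pi,24); return np.array([[D/2*np.cos(q),D/2*np.sin(q),k*H] for q in a for k in(0,1)])
def silh(n,P,p,s=4):
    c,si=np.cos(np.radians(p[2])),np.sin(np.radians(p[2]))
    X=np.c_[P[:,0]*c-P[:,1]*si+p[0],P[:,0]*si+P[:,1]*c+p[1],P[:,2]]
    h=cv2.convexHull(np.float32(proj(n,X)))
    m=np.zeros((420*s,560*s),np.uint8); cv2.fillConvexPoly(m,np.int32(np.round((h+.5)*s)),1); return m
def fit(masks,P,p0,yaw=True):
    big={n:cv2.resize(m.astype(np.uint8),None,fx=4,fy=4,interpolation=cv2.INTER_NEAREST) for n,m in masks.items()}
    def cost(p):
        q=[p[0],p[1],p[2] if yaw else 0]; s=0
        for n,m in big.items():
            k=silh(n,P,q); s+=1-(k&m).sum()/max(1,(k|m).sum())
        return s
    r=minimize(cost,p0,method="Nelder-Mead",options=dict(initial_simplex=[p0,np.add(p0,[8,0,0]),np.add(p0,[0,8,0]),np.add(p0,[0,0,8])],xatol=.1,fatol=1e-4))
    return np.round(r.x,1),round(r.fun,2)
def go(x,y,z,yaw,tilt=0):
    """dp and angular (scaled) from the measured pose to a pose pointing down, yaw, leaned by tilt about world x"""
    s=sense(); R=Ro.from_euler("xyz",s["tcp_rot"],degrees=True)
    T=Ro.from_euler("x",tilt,degrees=True)*Ro.from_euler("xyz",[180,0,yaw],degrees=True)
    dp=R.inv().apply(np.array([x,y,z])-s["tool_pos"])/200
    an=np.degrees((R.inv()*T).as_rotvec())/180
    print("t",round(s["time"],2),"pos",np.round(s["tool_pos"],1),"rot",np.round(s["tcp_rot"],1),"gap",round(float(s["finger_gap"]),1),"F",round(float(s["grip_force"]),1))
    print("dp",np.round(dp,3),"ang",np.round(an,3))
E
python3 - <<'E'
from h import *
S={n:snapshot(n) for n in("top","side")}
for l,P,p0,yw in (("cap_brass",cyl(31,17),(667,-134,0),False),("marker_blue",box(128,18,18),(662,-37,5),True),("coupler",box(66,25,25),(658,52,-9),True),("deck",box(150,44,15),(495,43,9.5),True)):
    ms={}
    for n in S:
        for d in masks_of(n,l):
            ctr=proj(n,np.array([[p0[0],p0[1],9.]]))[0]
            if np.hypot(*(np.array(d["at"])-ctr))<15: ms[n]=d["pixels"];break
    print(l,list(ms),fit(ms,P,p0,yw),[fit({n:ms[n]},P,p0,yw)[0] for n in ms])
    if l=="coupler":
        for n in ms:
            ys,xs=np.nonzero(ms[n]); p=np.array([onz(n,q,12.5) for q in zip(xs,ys)]); u,s,v=np.linalg.svd(p-p.mean(0),full_matrices=False); print(n,p.mean(0).round(1),np.degrees(np.arctan(v[0,1]/v[0,0])).round(1))
go(130,-330,200,17.2)
E
```

```text
cap_brass ['top'] (array([ 669. , -133.1,    5.3]), np.float64(0.11)) [array([ 669. , -133.1,    5.3])]
marker_blue ['top', 'side'] (array([662. , -33.7,   4.6]), np.float64(0.53)) [array([661.9, -33.8,   3.5]), array([661.4, -34.5,   6.6])]
coupler ['top', 'side'] (array([655.9,  53.7,  -1.8]), np.float64(0.89)) [array([655.8,  53.7,  -3.4]), array([655.3,  51.3,   5.6])]
top [654.7  52.8] -9.7
side [652.4  51.3] -9.4
deck ['top', 'side'] (array([494.7,  43.2,   9. ]), np.float64(0.11)) [array([494.9,  44. ,   9.2]), array([494.6,  42.3,   9.3])]
t 2.45 pos [ 177.8 -573.   231.3] rot [-180.    -0.    17.2] gap 85.4 F 0.0
dp [ 0.132 -1.231  0.156] ang [-0. -0.  0.]
```

Call:
step_arm:
  targets:
    - {"dp":[0,-1,0],"angular":[0,0,0],"fingers":0}
    - {"dp":[0,-1,0],"angular":[0,0,0],"fingers":0}
    - {"dp":[0,-1,0],"angular":[0,0,0],"fingers":0}
    - {"dp":[0,-1,0],"angular":[0,0,0],"fingers":0}
    - {"dp":[0,-1,0],"angular":[0,0,0],"fingers":0}
    - {"dp":[0,-1,0],"angular":[0,0,0],"fingers":0}
    - {"dp":[0,-1,0],"angular":[0,0,0],"fingers":0}
    - {"dp":[0,-1,0],"angular":[0,0,0],"fingers":0}
  newtons: 40

```text
time: 3.45
tool_pos: [118.6, -382.4, 231.1]
tcp_rot: [-179.9, -0.0, 17.2]
ft_force: [-0.0, 0.1, 0.1]
finger_gap: 85.6
grip_force: 0.0
```

Call:
step_arm:
  targets:
    - {"dp":[0.7,-0.29,0.2],"angular":[0,0,0],"fingers":0}
    - {"dp":[0.7,-0.29,0.2],"angular":[0,0,0],"fingers":0}
    - {"dp":[0.7,-0.29,0.2],"angular":[0,0,0],"fingers":0}
    - {"dp":[0.7,-0.29,0.2],"angular":[0,0,0],"fingers":0}
    - {"dp":[0.7,-0.29,0.2],"angular":[0,0,0],"fingers":0}
    - {"dp":[0.7,-0.29,0.2],"angular":[0,0,0],"fingers":0}
    - {"dp":[0.7,-0.29,0.2],"angular":[0,0,0],"fingers":0}
    - {"dp":[0.7,-0.29,0.2],"angular":[0,0,0],"fingers":0}

```text
time: 4.45
tool_pos: [234.7, -285.6, 191.4]
tcp_rot: [180.0, -0.0, 17.2]
ft_force: [0.4, 0.4, 0.4]
finger_gap: 85.5
grip_force: 0.0
```

Call:
step_arm:
  targets:
    - {"dp":[0.95,-0.62,0],"angular":[0,0,0],"fingers":0}
    - {"dp":[0.95,-0.62,0],"angular":[0,0,0],"fingers":0}
    - {"dp":[0.95,-0.62,0],"angular":[0,0,0],"fingers":0}
    - {"dp":[0.95,-0.62,0],"angular":[0,0,0],"fingers":0}
    - {"dp":[0.95,-0.62,0],"angular":[0,0,0],"fingers":0}
    - {"dp":[0.95,-0.62,0],"angular":[0,0,0],"fingers":0}
    - {"dp":[0.95,-0.62,0],"angular":[0,0,0],"fingers":0}
    - {"dp":[0.95,-0.62,0],"angular":[0,0,0],"fingers":0}

```text
time: 5.45
tool_pos: [379.4, -111.3, 191.3]
tcp_rot: [180.0, -0.0, 17.1]
ft_force: [-0.1, 0.2, -0.2]
finger_gap: 85.4
grip_force: 0.0
```

```bash
python3 -c "
from h import *
go(495,43,100,9.2)"
```

```text
t 5.45 pos [ 379.4 -111.3  191.3] rot [180.   -0.   17.1] gap 85.4 F 0.0
dp [ 0.78  -0.567  0.457] ang [ 0.    -0.     0.044]
```

Call:
step_arm:
  targets:
    - {"dp":[0.78,-0.567,0.457],"angular":[0,0,0.044],"fingers":0.2}
    - {"dp":[0.78,-0.567,0.457],"angular":[0,0,0.044],"fingers":0.2}
    - {"dp":[0.78,-0.567,0.457],"angular":[0,0,0.044],"fingers":0.2}
    - {"dp":[0.78,-0.567,0.457],"angular":[0,0,0.044],"fingers":0.2}
    - {"dp":[0.78,-0.567,0.457],"angular":[0,0,0.044],"fingers":0.2}
    - {"dp":[0.78,-0.567,0.457],"angular":[0,0,0.044],"fingers":0.2}
    - {"dp":[0.78,-0.567,0.457],"angular":[0,0,0.044],"fingers":0.2}
    - {"dp":[0.78,-0.567,0.457],"angular":[0,0,0.044],"fingers":0.2}

```text
time: 6.45
tool_pos: [495.4, 43.3, 100.6]
tcp_rot: [180.0, -0.1, 9.2]
ft_force: [-0.3, 0.2, -0.6]
finger_gap: 68.3
grip_force: 0.0
```

Call:
step_arm:
  targets:
    - {"dp":[0,0,0.15],"angular":[0,0,0],"fingers":0.2}
    - {"dp":[0,0,0.3],"angular":[0,0,0],"fingers":0.2}
    - {"dp":[0,0,0.4],"angular":[0,0,0],"fingers":0.2}
    - {"dp":[0,0,0.45],"angular":[0,0,0],"fingers":0.2}
    - {"dp":[0,0,0.475],"angular":[0,0,0],"fingers":0.2}
    - {"dp":[0,0,0.475],"angular":[0,0,0],"fingers":0.2}
    - {"dp":[0,0,0.475],"angular":[0,0,0],"fingers":0.9}
    - {"dp":[0,0,0.475],"angular":[0,0,0],"fingers":0.9}

```text
time: 7.45
tool_pos: [496.1, 44.1, 6.0]
tcp_rot: [180.0, -0.1, 9.3]
ft_force: [-1.0, -0.3, 4.7]
finger_gap: 42.9
grip_force: 40.8
```

Call:
step_arm:
  targets:
    - {"dp":[0,0,0],"angular":[0,0,0],"fingers":0.9}
    - {"dp":[0,0,0],"angular":[0,0,0],"fingers":0.9}
    - {"dp":[0,0,0],"angular":[0,0,0],"fingers":0.9}
    - {"dp":[0,0,0],"angular":[0,0,0],"fingers":0.9}
    - {"dp":[0,0,-0.1],"angular":[0,0,0],"fingers":0.9}
    - {"dp":[0,0,-0.3],"angular":[0,0,0],"fingers":0.9}
    - {"dp":[0,0,-0.475],"angular":[0,0,0],"fingers":0.9}
    - {"dp":[0,0,-0.475],"angular":[0,0,0],"fingers":0.9}

```text
time: 8.45
tool_pos: [497.9, 44.1, 103.6]
tcp_rot: [179.9, -0.4, 9.3]
ft_force: [-0.0, 0.5, -1.5]
finger_gap: 43.2
grip_force: 41.3
```

```bash
python3 - <<'E'
from h import *
go(639,243,100,83); go(567,150,100,50)
i=np.vstack([snapshot("top")[90:300,120:460],snapshot("side")[100:310,120:460]])
cv2.imwrite("pics/d1.png",cv2.resize(i,None,fx=1.4,fy=1.4))
E
```

```text
t 8.45 pos [497.9  44.1 103.6] rot [179.9  -0.4   9.3] gap 43.2 F 41.3
dp [ 0.857 -0.867  0.022] ang [ 0.002 -0.002 -0.409]
t 8.45 pos [497.9  44.1 103.6] rot [179.9  -0.4   9.3] gap 43.2 F 41.3
dp [ 0.427 -0.467  0.02 ] ang [ 0.001 -0.002 -0.226]
```

View pics/d1.png

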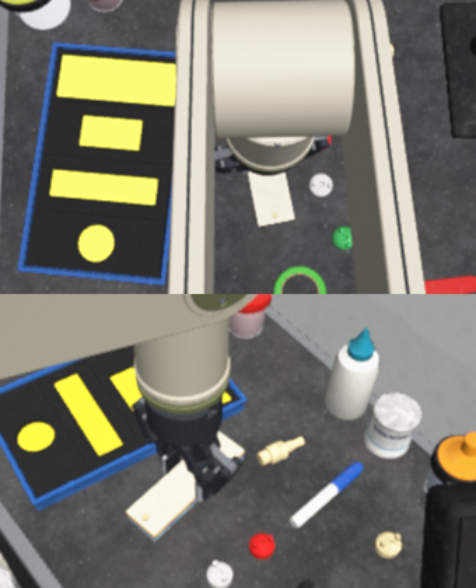

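The deck is held level with a 43 mm gap. I'll carry it to its pocket.

Call:
step_arm:
  targets:
    - {"dp":[0.842,-0.869,0.02],"angular":[0,0,-0.41],"fingers":0.9}
    - {"dp":[0.842,-0.869,0.02],"angular":[0,0,-0.41],"fingers":0.9}
    - {"dp":[0.842,-0.869,0.02],"angular":[0,0,-0.41],"fingers":0.9}
    - {"dp":[0.842,-0.869,0.02],"angular":[0,0,-0.41],"fingers":0.9}
    - {"dp":[0.842,-0.869,0.02],"angular":[0,0,-0.41],"fingers":0.9}
    - {"dp":[0.842,-0.869,0.02],"angular":[0,0,-0.41],"fingers":0.9}
    - {"dp":[0.842,-0.869,0.02],"angular":[0,0,-0.41],"fingers":0.9}
    - {"dp":[0.842,-0.869,0.02],"angular":[0,0,-0.41],"fingers":0.9}

```text
time: 9.55
tool_pos: [632.0, 242.5, 93.4]
tcp_rot: [-179.8, 0.1, 83.1]
ft_force: [-0.9, 0.5, -0.8]
finger_gap: 42.9
grip_force: 41.3
```

```bash
python3 - <<'E'
from h import *
go(636,243.5,24,83)
i=np.vstack([snapshot("top")[90:300,120:460],snapshot("side")[60:270,60:400]])
cv2.imwrite("pics/d2.png",cv2.resize(i,None,fx=1.4,fy=1.4))
E
```

```text
t 9.55 pos [632.  242.5  93.4] rot [-1.798e+02  1.000e-01  8.310e+01] gap 42.9 F 41.3
dp [0.008 0.021 0.347] ang [-0.001  0.     0.   ]
```

View pics/d2.png

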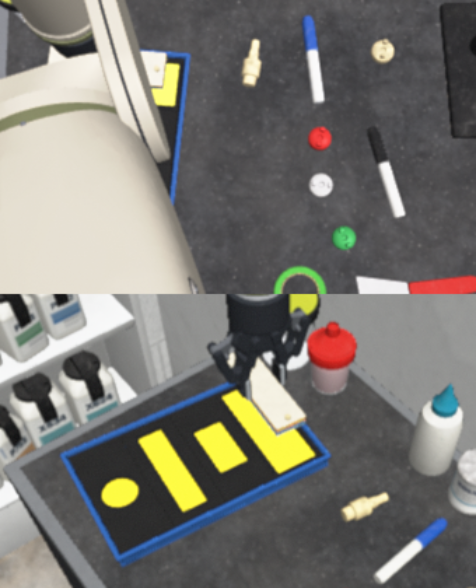

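Call:
step_arm:
  targets:
    - {"dp":[0.008,0.02,0.1],"angular":[0,0,0],"fingers":0.9}
    - {"dp":[0.008,0.02,0.2],"angular":[0,0,0],"fingers":0.9}
    - {"dp":[0.008,0.02,0.26],"angular":[0,0,0],"fingers":0.9}
    - {"dp":[0.008,0.02,0.3],"angular":[0,0,0],"fingers":0.9}
    - {"dp":[0.008,0.02,0.31],"angular":[0,0,0],"fingers":0.9}
    - {"dp":[0.008,0.02,0.31],"angular":[0,0,0],"fingers":0.9}
    - {"dp":[0.008,0.02,0.31],"angular":[0,0,0],"fingers":0.9}
    - {"dp":[0.008,0.02,0.31],"angular":[0,0,0],"fingers":0.9}

```text
time: 10.65
tool_pos: [637.9, 244.1, 34.6]
tcp_rot: [179.9, -0.0, 83.1]
ft_force: [0.1, 0.8, -0.3]
finger_gap: 43.4
grip_force: 41.3
```

```bash
python3 - <<'E'
from h import *
go(636,243.5,24,83)
S=snapshot("side")
cv2.imwrite("pics/d3.png",cv2.resize(S[90:240,170:370],None,fx=3,fy=3,interpolation=cv2.INTER_CUBIC))
E
```

```text
t 10.65 pos [637.9 244.1  34.6] rot [179.9  -0.   83.1] gap 43.4 F 41.3
dp [-0.004 -0.009  0.053] ang [ 0.    -0.     0.001]
```

View pics/d3.png

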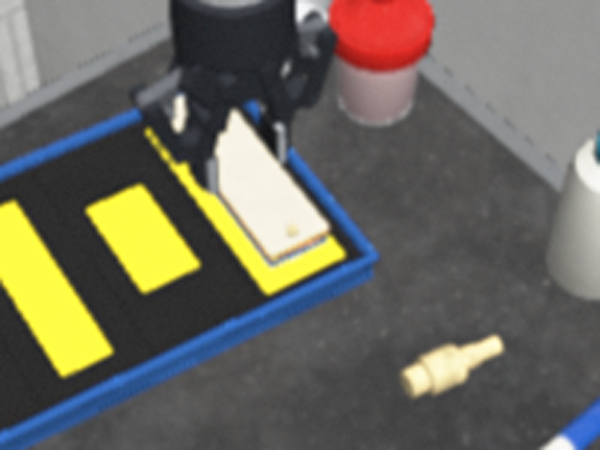

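Call:
step_arm:
  targets:
    - {"dp":[-0.004,-0.012,0.03],"angular":[0,0,0],"fingers":0.9}
    - {"dp":[-0.004,-0.012,0.053],"angular":[0,0,0],"fingers":0.9}
    - {"dp":[-0.004,-0.012,0.053],"angular":[0,0,0],"fingers":0.9}
    - {"dp":[-0.004,-0.012,0.053],"angular":[0,0,0],"fingers":0.9}
    - {"dp":[-0.004,-0.012,0.053],"angular":[0,0,0],"fingers":0.42}
    - {"dp":[-0.004,-0.012,0.053],"angular":[0,0,0],"fingers":0.42}
    - {"dp":[-0.004,-0.012,0.053],"angular":[0,0,0],"fingers":0.42}
    - {"dp":[-0.004,-0.012,0.053],"angular":[0,0,0],"fingers":0.42}

```text
time: 11.7
tool_pos: [635.0, 243.5, 23.4]
tcp_rot: [180.0, -0.0, 83.1]
ft_force: [-0.2, 0.2, -0.2]
finger_gap: 49.7
grip_force: 0.0
```

Call:
step_arm:
  targets:
    - {"dp":[0,0,-0.05],"angular":[0,0,0],"fingers":0.42}
    - {"dp":[0,0,-0.15],"angular":[0,0,0],"fingers":0.42}
    - {"dp":[0,0,-0.35],"angular":[0,0,0],"fingers":0.42}
    - {"dp":[0,0,-0.4],"angular":[0,0,0],"fingers":0.2}
    - {"dp":[0,0,-0.4],"angular":[0,0,0],"fingers":0.2}
    - {"dp":[0,0,-0.4],"angular":[0,0,0],"fingers":0.2}
    - {"dp":[0,0,-0.4],"angular":[0,0,0],"fingers":0.2}
    - {"dp":[0,0,-0.4],"angular":[0,0,0],"fingers":0.2}

```text
time: 12.7
tool_pos: [634.3, 243.3, 102.1]
tcp_rot: [-179.9, 0.0, 83.1]
ft_force: [-0.5, 0.2, -0.2]
finger_gap: 68.7
grip_force: 0.0
```

```bash
python3 - <<'E'
from h import *
go(654,53,100,-9.5); go(645,150,100,40)
E
```

```text
t 12.7 pos [634.3 243.3 102.1] rot [-179.9    0.    83.1] gap 68.7 F 0.0
dp [-0.933  0.212  0.011] ang [-0.     0.001  0.515]
t 12.7 pos [634.3 243.3 102.1] rot [-179.9    0.    83.1] gap 68.7 F 0.0
dp [-0.457  0.109  0.011] ang [-0.    0.    0.24]
```

Call:
step_arm:
  targets:
    - {"dp":[-0.933,0.212,0.01],"angular":[0,0,0.515],"fingers":0.3}
    - {"dp":[-0.933,0.212,0.01],"angular":[0,0,0.515],"fingers":0.3}
    - {"dp":[-0.933,0.212,0.01],"angular":[0,0,0.515],"fingers":0.3}
    - {"dp":[-0.933,0.212,0.01],"angular":[0,0,0.515],"fingers":0.3}
    - {"dp":[-0.933,0.212,0.01],"angular":[0,0,0.515],"fingers":0.3}
    - {"dp":[-0.933,0.212,0.01],"angular":[0,0,0.515],"fingers":0.3}
    - {"dp":[-0.933,0.212,0.01],"angular":[0,0,0.515],"fingers":0.3}
    - {"dp":[-0.933,0.212,0.01],"angular":[0,0,0.515],"fingers":0.3}

```text
time: 13.7
tool_pos: [654.4, 53.1, 100.8]
tcp_rot: [180.0, 0.0, -3.2]
ft_force: [0.3, -0.1, -0.3]
finger_gap: 59.9
grip_force: 0.0
```

```bash
python3 - <<'E'
from h import *
go(654,53,6,-9.5)
S=snapshot("side")
cv2.imwrite("pics/d4.png",cv2.resize(S[80:280,170:420],None,fx=3,fy=3,interpolation=cv2.INTER_CUBIC))
E
```

```text
t 13.7 pos [654.4  53.1 100.8] rot [180.    0.   -3.2] gap 59.9 F 0.0
dp [-0.002  0.     0.474] ang [0.    0.    0.035]
```

View pics/d4.png

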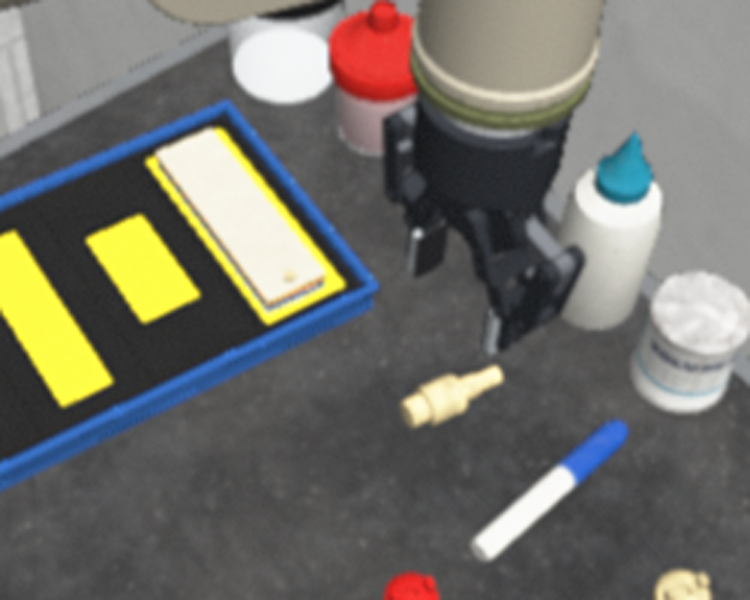

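The deck lies in its pocket. Next I'll descend on the coupler.

Call:
step_arm:
  targets:
    - {"dp":[0,0,0.1],"angular":[0,0,0.035],"fingers":0.3}
    - {"dp":[0,0,0.25],"angular":[0,0,0.035],"fingers":0.3}
    - {"dp":[0,0,0.4],"angular":[0,0,0.035],"fingers":0.3}
    - {"dp":[0,0,0.45],"angular":[0,0,0.035],"fingers":0.3}
    - {"dp":[0,0,0.474],"angular":[0,0,0.035],"fingers":0.3}
    - {"dp":[0,0,0.474],"angular":[0,0,0.035],"fingers":0.3}
    - {"dp":[0,0,0.474],"angular":[0,0,0.035],"fingers":0.3}
    - {"dp":[0,0,0.474],"angular":[0,0,0.035],"fingers":0.3}

```text
time: 14.75
tool_pos: [655.4, 53.2, 7.6]
tcp_rot: [-180.0, -0.1, -9.1]
ft_force: [0.3, -0.1, -0.6]
finger_gap: 59.8
grip_force: 0.0
```

Call:
step_arm:
  targets:
    - {"dp":[0,0,0],"angular":[0,0,0],"fingers":0.95}
    - {"dp":[0,0,0],"angular":[0,0,0],"fingers":0.95}
    - {"dp":[0,0,0],"angular":[0,0,0],"fingers":0.95}
    - {"dp":[0,0,0],"angular":[0,0,0],"fingers":0.95}
    - {"dp":[0,0,0],"angular":[0,0,0],"fingers":0.95}
    - {"dp":[0,0,0],"angular":[0,0,0],"fingers":0.95}
    - {"dp":[0,0,0],"angular":[0,0,0],"fingers":0.95}
    - {"dp":[0,0,0],"angular":[0,0,0],"fingers":0.95}

```text
time: 15.75
tool_pos: [655.0, 53.1, 6.9]
tcp_rot: [-180.0, -0.0, -9.1]
ft_force: [-1.1, -0.7, 4.7]
finger_gap: 24.5
grip_force: 40.3
```

Call:
step_arm:
  targets:
    - {"dp":[0,0,-0.1],"angular":[0,0,0],"fingers":0.95}
    - {"dp":[0,0,-0.3],"angular":[0,0,0],"fingers":0.95}
    - {"dp":[0,0,-0.45],"angular":[0,0,0],"fingers":0.95}
    - {"dp":[0,0,-0.45],"angular":[0,0,0],"fingers":0.95}
    - {"dp":[0,0,-0.45],"angular":[0,0,0],"fingers":0.95}
    - {"dp":[0,0,-0.45],"angular":[0,0,0],"fingers":0.95}
    - {"dp":[0,0,-0.45],"angular":[0,0,0],"fingers":0.95}
    - {"dp":[0,0,-0.45],"angular":[0,0,0],"fingers":0.95}

```text
time: 16.75
tool_pos: [654.2, 53.1, 95.7]
tcp_rot: [180.0, 0.1, -9.1]
ft_force: [-0.1, 0.2, -1.4]
finger_gap: 24.5
grip_force: 39.7
```

```bash
python3 - <<'E'
from h import *
# grip was ~3 mm behind the coupler centre along its x, so aim 3 mm back along yaw 83
go(562,249,95,83)
E
```

```text
t 16.75 pos [654.2  53.1  95.7] rot [ 1.8e+02  1.0e-01 -9.1e+00] gap 24.5 F 39.7
dp [-0.611 -0.894  0.004] ang [-0.     0.    -0.512]
```

Call:
step_arm:
  targets:
    - {"dp":[-0.61,-0.897,0],"angular":[0,0,-0.512],"fingers":0.95}
    - {"dp":[-0.61,-0.897,0],"angular":[0,0,-0.512],"fingers":0.95}
    - {"dp":[-0.61,-0.897,0],"angular":[0,0,-0.512],"fingers":0.95}
    - {"dp":[-0.61,-0.897,0],"angular":[0,0,-0.512],"fingers":0.95}
    - {"dp":[-0.61,-0.897,0],"angular":[0,0,-0.512],"fingers":0.95}
    - {"dp":[-0.61,-0.897,0],"angular":[0,0,-0.512],"fingers":0.95}
    - {"dp":[-0.61,-0.897,0],"angular":[0,0,-0.512],"fingers":0.95}
    - {"dp":[-0.61,-0.897,0],"angular":[0,0,-0.512],"fingers":0.95}

```text
time: 17.75
tool_pos: [562.6, 249.7, 96.3]
tcp_rot: [-180.0, 0.0, 77.2]
ft_force: [0.4, 0.5, -1.6]
finger_gap: 24.2
grip_force: 39.7
```

```bash
python3 - <<'E'
from h import *
go(562.2,250,24.5,83)
E
```

```text
t 17.75 pos [562.6 249.7  96.3] rot [-180.     0.    77.2] gap 24.2 F 39.7
dp [ 0.001 -0.002  0.359] ang [-0.     0.    -0.032]
```

Call:
step_arm:
  targets:
    - {"dp":[0,0,0.1],"angular":[0,0,-0.032],"fingers":0.95}
    - {"dp":[0,0,0.2],"angular":[0,0,-0.032],"fingers":0.95}
    - {"dp":[0,0,0.28],"angular":[0,0,-0.032],"fingers":0.95}
    - {"dp":[0,0,0.32],"angular":[0,0,-0.032],"fingers":0.95}
    - {"dp":[0,0,0.34],"angular":[0,0,-0.032],"fingers":0.95}
    - {"dp":[0,0,0.355],"angular":[0,0,-0.032],"fingers":0.95}
    - {"dp":[0,0,0.355],"angular":[0,0,-0.032],"fingers":0.95}
    - {"dp":[0,0,0.355],"angular":[0,0,-0.032],"fingers":0.95}

```text
time: 18.75
tool_pos: [563.1, 249.7, 26.1]
tcp_rot: [180.0, -0.0, 82.6]
ft_force: [-0.3, -0.0, -1.1]
finger_gap: 24.4
grip_force: 39.7
```

Call:
step_arm:
  targets:
    - {"dp":[0,0,0],"angular":[0,0,0],"fingers":0.5}
    - {"dp":[0,0,0],"angular":[0,0,0],"fingers":0.5}
    - {"dp":[0,0,0],"angular":[0,0,0],"fingers":0.5}
    - {"dp":[0,0,0],"angular":[0,0,0],"fingers":0.5}
    - {"dp":[0,0,-0.1],"angular":[0,0,0],"fingers":0.5}
    - {"dp":[0,0,-0.2],"angular":[0,0,0],"fingers":0.5}
    - {"dp":[0,0,-0.4],"angular":[0,0,0],"fingers":0.3}
    - {"dp":[0,0,-0.4],"angular":[0,0,0],"fingers":0.3}

```text
time: 19.75
tool_pos: [566.3, 250.9, 112.2]
tcp_rot: [179.5, -0.3, 82.6]
ft_force: [-0.1, 0.1, -0.0]
finger_gap: 59.8
grip_force: 0.0
```

```bash
python3 - <<'E'
from h import *
go(662,-34.5,100,4.6); go(612,107,100,45)
E
```

```text
t 19.75 pos [566.3 250.9 112.2] rot [179.5  -0.3  82.6] gap 59.8 F 0.0
dp [-1.354  0.658  0.061] ang [ 0.001 -0.003  0.433]
t 19.75 pos [566.3 250.9 112.2] rot [179.5  -0.3  82.6] gap 59.8 F 0.0
dp [-0.684  0.319  0.061] ang [ 0.002 -0.002  0.209]
```

Call:
step_arm:
  targets:
    - {"dp":[-0.95,0.46,0.05],"angular":[0,0,0.43],"fingers":0.3}
    - {"dp":[-0.95,0.46,0.05],"angular":[0,0,0.43],"fingers":0.3}
    - {"dp":[-0.95,0.46,0.05],"angular":[0,0,0.43],"fingers":0.3}
    - {"dp":[-0.95,0.46,0.05],"angular":[0,0,0.43],"fingers":0.3}
    - {"dp":[-0.95,0.46,0.05],"angular":[0,0,0.43],"fingers":0.3}
    - {"dp":[-0.95,0.46,0.05],"angular":[0,0,0.43],"fingers":0.3}
    - {"dp":[-0.95,0.46,0.05],"angular":[0,0,0.43],"fingers":0.3}
    - {"dp":[-0.95,0.46,0.05],"angular":[0,0,0.43],"fingers":0.3}

```text
time: 20.75
tool_pos: [629.6, 49.2, 96.4]
tcp_rot: [180.0, -0.0, 5.0]
ft_force: [-0.2, 0.4, 0.2]
finger_gap: 59.6
grip_force: 0.0
```

```bash
python3 - <<'E'
from h import *
go(662,-34.5,6,4.6)
S=snapshot("side")
cv2.imwrite("pics/d5.png",cv2.resize(S[100:300,150:400],None,fx=3,fy=3,interpolation=cv2.INTER_CUBIC))
E
```

```text
t 20.75 pos [629.6  49.2  96.4] rot [180.  -0.   5.] gap 59.6 F 0.0
dp [0.125 0.431 0.452] ang [ 0.    -0.     0.002]
```

View pics/d5.png

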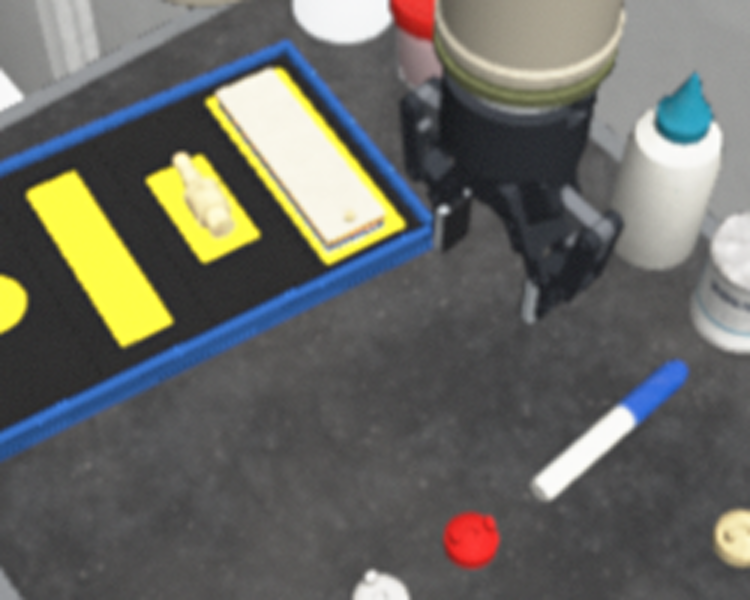

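The coupler is in its pocket; I'll check its position with numbers later. Next is the blue marker.

Call:
step_arm:
  targets:
    - {"dp":[0.125,0.431,0],"angular":[0,0,0],"fingers":0.35}
    - {"dp":[0.125,0.431,0],"angular":[0,0,0],"fingers":0.35}
    - {"dp":[0.125,0.431,0.1],"angular":[0,0,0],"fingers":0.35}
    - {"dp":[0.125,0.431,0.25],"angular":[0,0,0],"fingers":0.35}
    - {"dp":[0.125,0.431,0.38],"angular":[0,0,0],"fingers":0.35}
    - {"dp":[0.125,0.431,0.43],"angular":[0,0,0],"fingers":0.35}
    - {"dp":[0.125,0.431,0.45],"angular":[0,0,0],"fingers":0.35}
    - {"dp":[0.125,0.431,0.45],"angular":[0,0,0],"fingers":0.35}

```text
time: 21.8
tool_pos: [662.5, -34.0, 6.2]
tcp_rot: [180.0, -0.1, 5.2]
ft_force: [0.5, 0.1, -0.2]
finger_gap: 55.5
grip_force: 0.0
```

Call:
step_arm:
  targets:
    - {"dp":[0,0,0],"angular":[0,0,0],"fingers":1}
    - {"dp":[0,0,0],"angular":[0,0,0],"fingers":1}
    - {"dp":[0,0,0],"angular":[0,0,0],"fingers":1}
    - {"dp":[0,0,0],"angular":[0,0,0],"fingers":1}
    - {"dp":[0,0,0],"angular":[0,0,0],"fingers":1}
    - {"dp":[0,0,0],"angular":[0,0,0],"fingers":1}
    - {"dp":[0,0,0],"angular":[0,0,0],"fingers":1}
    - {"dp":[0,0,0],"angular":[0,0,0],"fingers":1}

```text
time: 22.8
tool_pos: [662.9, -34.4, 6.6]
tcp_rot: [180.0, -0.1, 5.2]
ft_force: [-0.0, 0.2, 5.8]
finger_gap: 16.4
grip_force: 40.8
```

Call:
step_arm:
  targets:
    - {"dp":[0,0,-0.1],"angular":[0,0,0],"fingers":1}
    - {"dp":[0,0,-0.3],"angular":[0,0,0],"fingers":1}
    - {"dp":[0,0,-0.45],"angular":[0,0,0],"fingers":1}
    - {"dp":[-0.4,-0.7,-0.45],"angular":[0,0,-0.43],"fingers":1}
    - {"dp":[-0.4,-0.7,-0.45],"angular":[0,0,-0.43],"fingers":1}
    - {"dp":[-0.4,-0.7,-0.45],"angular":[0,0,-0.43],"fingers":1}
    - {"dp":[-0.4,-0.7,-0.45],"angular":[0,0,-0.43],"fingers":1}
    - {"dp":[-0.4,-0.7,-0.45],"angular":[0,0,-0.43],"fingers":1}

```text
time: 23.8
tool_pos: [569.6, 98.7, 96.9]
tcp_rot: [179.9, -0.0, 59.3]
ft_force: [-0.4, -0.9, -0.5]
finger_gap: 16.4
grip_force: 40.1
```

```bash
python3 - <<'E'
from h import *
go(486.3,261.5,95,83)
E
```

```text
t 23.8 pos [569.6  98.7  96.9] rot [179.9  -0.   59.3] gap 16.4 F 40.1
dp [ 0.488 -0.774  0.009] ang [ 0.    -0.    -0.132]
```

Call:
step_arm:
  targets:
    - {"dp":[0.488,-0.774,0],"angular":[0,0,-0.132],"fingers":1}
    - {"dp":[0.488,-0.774,0],"angular":[0,0,-0.132],"fingers":1}
    - {"dp":[0.488,-0.774,0],"angular":[0,0,-0.132],"fingers":1}
    - {"dp":[0.488,-0.774,0],"angular":[0,0,-0.132],"fingers":1}
    - {"dp":[0.488,-0.774,0],"angular":[0,0,-0.132],"fingers":1}
    - {"dp":[0.488,-0.774,0],"angular":[0,0,-0.132],"fingers":1}
    - {"dp":[0.488,-0.774,0],"angular":[0,0,-0.132],"fingers":1}
    - {"dp":[0.488,-0.774,0],"angular":[0,0,-0.132],"fingers":1}

```text
time: 24.8
tool_pos: [488.0, 260.7, 95.5]
tcp_rot: [-180.0, 0.0, 82.6]
ft_force: [-0.5, 0.3, -1.1]
finger_gap: 16.5
grip_force: 40.1
```

```bash
python3 - <<'E'
from h import *
go(486.3,261.5,24,83)
S=snapshot("side")
cv2.imwrite("pics/d6.png",cv2.resize(S[100:300,100:350],None,fx=3,fy=3,interpolation=cv2.INTER_CUBIC))
E
```

```text
t 24.8 pos [488.  260.7  95.5] rot [-180.     0.    82.6] gap 16.5 F 40.1
dp [ 0.003 -0.009  0.357] ang [-0.     0.    -0.002]
```

View pics/d6.png

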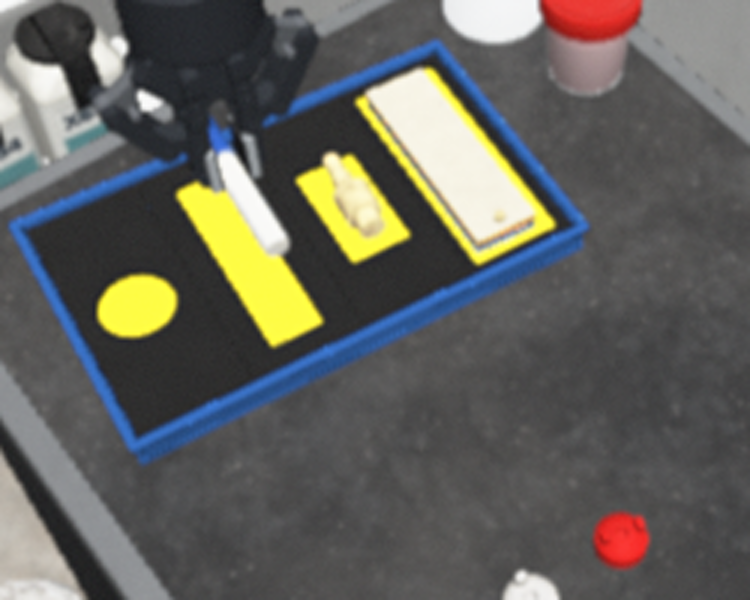

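The marker is held straight and lined up with its long, narrow pocket. I'll lower and release it.

Call:
step_arm:
  targets:
    - {"dp":[0,-0.009,0.1],"angular":[0,0,0],"fingers":1}
    - {"dp":[0,-0.009,0.2],"angular":[0,0,0],"fingers":1}
    - {"dp":[0,-0.009,0.28],"angular":[0,0,0],"fingers":1}
    - {"dp":[0,-0.009,0.32],"angular":[0,0,0],"fingers":1}
    - {"dp":[0,-0.009,0.34],"angular":[0,0,0],"fingers":1}
    - {"dp":[0,-0.009,0.355],"angular":[0,0,0],"fingers":1}
    - {"dp":[0,-0.009,0.355],"angular":[0,0,0],"fingers":1}
    - {"dp":[0,-0.009,0.355],"angular":[0,0,0],"fingers":1}

```text
time: 25.85
tool_pos: [486.2, 261.9, 25.0]
tcp_rot: [180.0, -0.0, 82.7]
ft_force: [-0.5, 0.1, 0.2]
finger_gap: 16.4
grip_force: 40.1
```

Call:
step_arm:
  targets:
    - {"dp":[0,0,0],"angular":[0,0,0],"fingers":0.55}
    - {"dp":[0,0,0],"angular":[0,0,0],"fingers":0.55}
    - {"dp":[0,0,0],"angular":[0,0,0],"fingers":0.55}
    - {"dp":[0,0,0],"angular":[0,0,0],"fingers":0.55}
    - {"dp":[0,0,-0.1],"angular":[0,0,0],"fingers":0.55}
    - {"dp":[0,0,-0.2],"angular":[0,0,0],"fingers":0.5}
    - {"dp":[0,0,-0.5],"angular":[0,0,0],"fingers":0.4}
    - {"dp":[0,0,-0.5],"angular":[0,0,0],"fingers":0.4}

```text
time: 26.85
tool_pos: [490.0, 263.5, 132.3]
tcp_rot: [179.4, -0.3, 82.7]
ft_force: [1.2, -0.3, 0.0]
finger_gap: 51.3
grip_force: 0.0
```

```bash
python3 - <<'E'
from h import *
s=sense(); print(np.round(s["joint_pos"],1))
go(600,-20,110,90,0); go(668,-120,100,90,-25)
T=Ro.from_euler("x",-25,degrees=True)*Ro.from_euler("xyz",[180,0,90],degrees=True)
print(T.as_matrix().round(2))
E
```

```text
[23.   4.  99.5  0.  75.8 30.3]
t 26.85 pos [490.  263.5 132.3] rot [179.4  -0.3  82.7] gap 51.3 F 0.0
dp [-1.336  0.726  0.111] ang [ 0.003 -0.002 -0.041]
t 26.85 pos [490.  263.5 132.3] rot [179.4  -0.3  82.7] gap 51.3 F 0.0
dp [-1.789  1.126  0.162] ang [-0.006 -0.14  -0.041]
[[ 0.    1.    0.  ]
 [ 0.91 -0.   -0.42]
 [-0.42  0.   -0.91]]
```

```bash
python3 - <<'E'
from h import *
go(560,90,110,90,-15)
E
```

```text
t 26.85 pos [490.  263.5 132.3] rot [179.4  -0.3  82.7] gap 51.3 F 0.0
dp [-0.816  0.457  0.111] ang [-0.002 -0.085 -0.041]
```

Call:
step_arm:
  targets:
    - {"dp":[-0.816,0.457,0.1],"angular":[0,-0.085,-0.041],"fingers":0.35}
    - {"dp":[-0.816,0.457,0.1],"angular":[0,-0.085,-0.041],"fingers":0.35}
    - {"dp":[-0.816,0.457,0.1],"angular":[0,-0.085,-0.041],"fingers":0.35}
    - {"dp":[-0.816,0.457,0.1],"angular":[0,-0.085,-0.041],"fingers":0.35}
    - {"dp":[-0.816,0.457,0.1],"angular":[0,-0.085,-0.041],"fingers":0.35}
    - {"dp":[-0.816,0.457,0.1],"angular":[0,-0.085,-0.041],"fingers":0.35}
    - {"dp":[-0.816,0.457,0.1],"angular":[0,-0.085,-0.041],"fingers":0.35}
    - {"dp":[-0.816,0.457,0.1],"angular":[0,-0.085,-0.041],"fingers":0.35}

```text
time: 27.85
tool_pos: [555.5, 88.9, 104.7]
tcp_rot: [-179.0, 15.2, 90.3]
ft_force: [0.5, -0.2, -0.1]
finger_gap: 55.5
grip_force: 0.0
```

```bash
python3 - <<'E'
from h import *
go(660,-90,90,90,-15)
for l,p0,P,yw,dz in(("marker_blue",(486,262,83),box(128,18,18),True,16),("coupler",(562,252,83),box(66,25,25),True,16),("deck",(637,243,83),box(150,44,15),True,16)):
  P=P+[0,0,dz]
  for n in("side","top"):
    if l=="marker_blue": snapshot(n)
    ctr=proj(n,np.array([[p0[0],p0[1],25.]]))[0]
    for d in masks_of(n,l):
        if np.hypot(*(np.array(d["at"])-ctr))<15: print(l,n,round(d["conf"],2),fit({n:d["pixels"]},P,p0,yw)); break
E
```

```text
t 27.85 pos [555.5  88.9 104.7] rot [-179.    15.2   90.3] gap 55.5 F 0.0
dp [-0.846  0.524  0.298] ang [-0.005  0.001  0.001]
marker_blue side 0.68 (array([485.2, 259.6,  82.5]), np.float64(0.23))
marker_blue top 0.68 (array([484.6, 268.3,  79. ]), np.float64(0.8))
coupler side 0.42 (array([563.3, 266.1,  60.7]), np.float64(0.79))
coupler top 0.69 (array([564.9, 253.2,  68.4]), np.float64(0.42))
```

Call:
step_arm:
  targets:
    - {"dp":[-0.846,0.524,0.298],"angular":[0,0,0],"fingers":0.35}
    - {"dp":[-0.846,0.524,0.298],"angular":[0,0,0],"fingers":0.35}
    - {"dp":[-0.846,0.524,0.298],"angular":[0,0,0],"fingers":0.35}
    - {"dp":[-0.846,0.524,0.298],"angular":[0,0,0],"fingers":0.35}
    - {"dp":[-0.846,0.524,0.298],"angular":[0,0,0],"fingers":0.35}
    - {"dp":[-0.846,0.524,0.298],"angular":[0,0,0],"fingers":0.35}
    - {"dp":[-0.846,0.524,0.298],"angular":[0,0,0],"fingers":0.35}
    - {"dp":[-0.846,0.524,0.298],"angular":[0,0,0],"fingers":0.35}

```text
time: 29.25
tool_pos: [659.9, -89.7, 90.0]
tcp_rot: [-179.0, 15.3, 90.3]
ft_force: [0.6, -0.1, -0.2]
finger_gap: 54.9
grip_force: 0.0
```

```bash
python3 - <<'E'
from h import *
go(668,-134,60,90,-15);go(668,-134,8,90,-15)
i=np.vstack([snapshot("top")[0:230,200:560],snapshot("side")[130:360,200:560]])
cv2.imwrite("pics/d7.png",cv2.resize(i,None,fx=1.3,fy=1.3))
E
```

```text
t 29.25 pos [659.9 -89.7  90. ] rot [-179.    15.3   90.3] gap 54.9 F 0.0
dp [-0.175  0.043  0.202] ang [-0.005  0.001  0.002]
t 29.25 pos [659.9 -89.7  90. ] rot [-179.    15.3   90.3] gap 54.9 F 0.0
dp [-0.106  0.047  0.453] ang [-0.005  0.001  0.002]
```

View pics/d7.png

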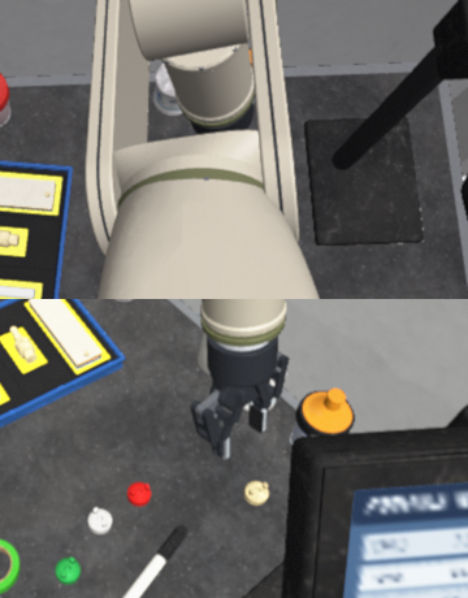

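The arm is well clear of the screen. I'll go on to the brass cap.

Call:
step_arm:
  targets:
    - {"dp":[-0.175,0.043,0.202],"angular":[-0.005,0,0.002],"fingers":0.35}
    - {"dp":[-0.175,0.043,0.202],"angular":[-0.005,0,0.002],"fingers":0.35}
    - {"dp":[-0.15,0.045,0.3],"angular":[-0.005,0,0.002],"fingers":0.35}
    - {"dp":[-0.13,0.046,0.38],"angular":[-0.005,0,0.002],"fingers":0.35}
    - {"dp":[-0.115,0.047,0.42],"angular":[-0.005,0,0.002],"fingers":0.35}
    - {"dp":[-0.106,0.047,0.453],"angular":[-0.005,0,0.002],"fingers":0.35}
    - {"dp":[-0.106,0.047,0.453],"angular":[-0.005,0,0.002],"fingers":0.35}
    - {"dp":[-0.106,0.047,0.453],"angular":[-0.005,0,0.002],"fingers":0.35}

```text
time: 30.35
tool_pos: [668.5, -135.2, 8.5]
tcp_rot: [180.0, 15.3, 89.8]
ft_force: [0.3, -0.5, 1.2]
finger_gap: 55.4
grip_force: 0.0
```

```bash
python3 - <<'E'
from h import *
go(668,-134,8,90,-15)
i=snapshot("side")[230:330,340:440]
cv2.imwrite("pics/d8.png",cv2.resize(i,None,fx=5,fy=5))
E
```

```text
t 30.35 pos [ 668.5 -135.2    8.5] rot [180.   15.3  89.8] gap 55.4 F 0.0
dp [ 0.006 -0.002  0.001] ang [-0.     0.002 -0.001]
```

View pics/d8.png

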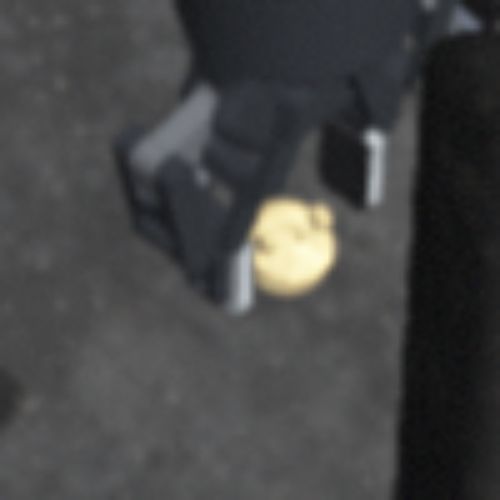

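```bash
python3 - <<'E'
from h import *
for uv in((388,291),(414.4,270),(401.2,280.5)): print(onz("side",uv,11),onz("side",uv,14))
ms=masks_of("side","cap_brass")
for d in ms: print(d["conf"],d["at"])
im=snapshot("side"); m=cv2.inRange(cv2.cvtColor(im,cv2.COLOR_BGR2HSV),(12,50,120),(30,255,255)); m[:, :380]=0;m[:,415:]=0;m[:265]=0;m[295:]=0
print(m.sum()/255,fit({"side":m>0},cyl(31,17),(668,-134,0),False))
E
```

```text
[ 639.56775456 -142.65611712] [ 638.07797286 -143.22548788]
[ 704.8306908  -143.34546446] [ 703.08297491 -143.91211075]
[ 671.76841259 -142.99624031] [ 670.15136645 -143.56426682]
0.6 [397.6, 279.0]
244.0 (array([ 6.710e+02, -1.361e+02,  6.000e-01]), np.float64(0.25))
```

The visible pad faces are the front edges (y about -143), so the pads straddle the cap centre at about (669,-135). I'll close the gripper.

Call:
step_arm:
  targets:
    - {"dp":[0,0,0],"angular":[0,0,0],"fingers":0.95}
    - {"dp":[0,0,0],"angular":[0,0,0],"fingers":0.95}
    - {"dp":[0,0,0],"angular":[0,0,0],"fingers":0.95}
    - {"dp":[0,0,0],"angular":[0,0,0],"fingers":0.95}
    - {"dp":[0,0,0],"angular":[0,0,0],"fingers":0.95}
    - {"dp":[0,0,0],"angular":[0,0,0],"fingers":0.95}
    - {"dp":[0,0,0],"angular":[0,0,0],"fingers":0.95}
    - {"dp":[0,0,0],"angular":[0,0,0],"fingers":0.95}

```text
time: 31.5
tool_pos: [668.3, -135.2, 8.3]
tcp_rot: [180.0, 15.3, 89.8]
ft_force: [-0.8, 0.6, 5.4]
finger_gap: 29.0
grip_force: 39.7
```

```bash
python3 - <<'E'
from h import *
go(650,-100,100,90,-15)
E
```

```text
t 31.5 pos [ 668.3 -135.2    8.3] rot [180.   15.3  89.8] gap 29.0 F 39.7
dp [ 0.049 -0.092 -0.488] ang [-0.     0.002 -0.001]
```

Call:
step_arm:
  targets:
    - {"dp":[0.025,0,-0.1],"angular":[0,0,0],"fingers":0.95}
    - {"dp":[0.06,0,-0.23],"angular":[0,0,0],"fingers":0.95}
    - {"dp":[0.1,-0.05,-0.4],"angular":[0,0,0],"fingers":0.95}
    - {"dp":[0.12,-0.09,-0.48],"angular":[0,0,0],"fingers":0.95}
    - {"dp":[0.12,-0.09,-0.48],"angular":[0,0,0],"fingers":0.95}
    - {"dp":[0.12,-0.09,-0.48],"angular":[0,0,0],"fingers":0.95}
    - {"dp":[0.12,-0.09,-0.48],"angular":[0,0,0],"fingers":0.95}
    - {"dp":[0.12,-0.09,-0.48],"angular":[0,0,0],"fingers":0.95}

```text
time: 32.5
tool_pos: [649.6, -87.1, 92.9]
tcp_rot: [-179.9, 15.3, 89.8]
ft_force: [-1.0, 0.1, -0.3]
finger_gap: 28.8
grip_force: 39.5
```

```bash
python3 - <<'E'
from h import *
go(531,75,100,90,-15)
i=snapshot("side")[200:320,300:440]
cv2.imwrite("pics/d9.png",cv2.resize(i,None,fx=4,fy=4))
E
```

```text
t 32.5 pos [649.6 -87.1  92.9] rot [-179.9   15.3   89.8] gap 28.8 F 39.5
dp [ 0.771 -0.596 -0.246] ang [-0.001  0.001 -0.001]
```

View pics/d9.png

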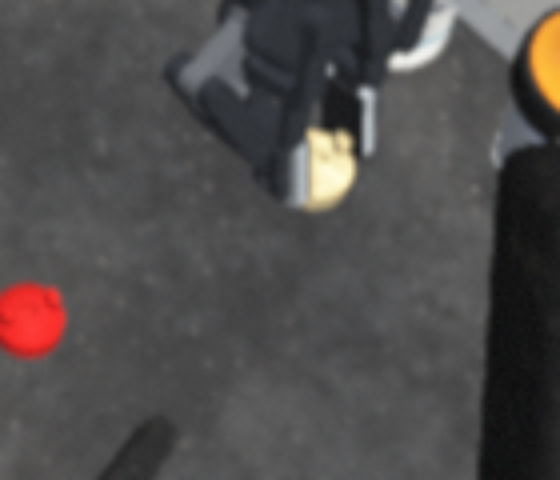

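The brass cap is held with its horns up. I'll carry it over the caddy at the same orientation.

Call:
step_arm:
  targets:
    - {"dp":[0.77,-0.6,-0.246],"angular":[0,0,0],"fingers":0.95}
    - {"dp":[0.77,-0.6,-0.246],"angular":[0,0,0],"fingers":0.95}
    - {"dp":[0.77,-0.6,-0.246],"angular":[0,0,0],"fingers":0.95}
    - {"dp":[0.77,-0.6,-0.246],"angular":[0,0,0],"fingers":0.95}
    - {"dp":[0.77,-0.6,-0.246],"angular":[0,0,0],"fingers":0.95}
    - {"dp":[0.77,-0.6,-0.246],"angular":[0,0,0],"fingers":0.95}
    - {"dp":[0.77,-0.6,-0.246],"angular":[0,0,0],"fingers":0.95}
    - {"dp":[0.77,-0.6,-0.246],"angular":[0,0,0],"fingers":0.95}

```text
time: 33.55
tool_pos: [530.9, 74.3, 100.9]
tcp_rot: [-180.0, 15.3, 89.8]
ft_force: [0.8, -0.4, -0.5]
finger_gap: 28.9
grip_force: 39.6
```

```bash
python3 - <<'E'
from h import *
go(411.5,271,95,90,-15)
E
```

```text
t 33.55 pos [530.9  74.3 100.9] rot [-180.    15.3   89.8] gap 28.9 F 39.6
dp [ 0.954 -0.601 -0.23 ] ang [-0.001  0.001 -0.001]
```

Call:
step_arm:
  targets:
    - {"dp":[0.954,-0.6,-0.23],"angular":[0,0,0],"fingers":0.95}
    - {"dp":[0.954,-0.6,-0.23],"angular":[0,0,0],"fingers":0.95}
    - {"dp":[0.954,-0.6,-0.23],"angular":[0,0,0],"fingers":0.95}
    - {"dp":[0.954,-0.6,-0.23],"angular":[0,0,0],"fingers":0.95}
    - {"dp":[0.954,-0.6,-0.23],"angular":[0,0,0],"fingers":0.95}
    - {"dp":[0.954,-0.6,-0.23],"angular":[0,0,0],"fingers":0.95}
    - {"dp":[0.954,-0.6,-0.23],"angular":[0,0,0],"fingers":0.95}
    - {"dp":[0.954,-0.6,-0.23],"angular":[0,0,0],"fingers":0.95}

```text
time: 34.55
tool_pos: [411.7, 270.8, 95.3]
tcp_rot: [-180.0, 15.3, 89.7]
ft_force: [0.0, 1.1, 0.3]
finger_gap: 28.8
grip_force: 39.7
```

```bash
python3 - <<'E'
from h import *
go(411.5,271,25.5,90,-15)
im=snapshot("side")
# held cap: body base about TCP z - 8.3
z=sense()["tool_pos"][2]-8.3
m=cv2.inRange(cv2.cvtColor(im,cv2.COLOR_BGR2HSV),(12,50,120),(25,175,255)); m[:, :110]=0;m[:,190:]=0;m[:150]=0;m[230:]=0
k,lab,st,ce=cv2.connectedComponentsWithStats(m); i=1+st[1:,4].argmax(); print(st[i],ce[i]); print(onz("side",ce[i],z+12))
E
```

```text
t 34.55 pos [411.7 270.8  95.3] rot [-180.    15.3   89.7] gap 28.8 F 39.7
dp [ 0.093 -0.001  0.336] ang [-0.     0.001 -0.001]
[127 166  19  19 245] [136.66530612 175.00408163]
[410.90583614 267.46361985]
```

Call:
step_arm:
  targets:
    - {"dp":[0.028,0,0.1],"angular":[0,0,0],"fingers":0.95}
    - {"dp":[0.055,0,0.2],"angular":[0,0,0],"fingers":0.95}
    - {"dp":[0.075,0,0.27],"angular":[0,0,0],"fingers":0.95}
    - {"dp":[0.086,0,0.31],"angular":[0,0,0],"fingers":0.95}
    - {"dp":[0.093,0,0.332],"angular":[0,0,0],"fingers":0.95}
    - {"dp":[0.093,0,0.332],"angular":[0,0,0],"fingers":0.95}
    - {"dp":[0.093,0,0.332],"angular":[0,0,0],"fingers":0.95}
    - {"dp":[0.093,0,0.332],"angular":[0,0,0],"fingers":0.95}

```text
time: 35.6
tool_pos: [411.4, 272.5, 26.8]
tcp_rot: [180.0, 15.2, 89.8]
ft_force: [0.4, 0.0, -0.2]
finger_gap: 28.9
grip_force: 39.7
```

Call:
step_arm:
  targets:
    - {"dp":[0,0,0],"angular":[0,0,0],"fingers":0.56}
    - {"dp":[0,0,0],"angular":[0,0,0],"fingers":0.56}
    - {"dp":[0,0,0],"angular":[0,0,0],"fingers":0.56}
    - {"dp":[0,0,0],"angular":[0,0,0],"fingers":0.56}
    - {"dp":[-0.014,0,-0.05],"angular":[0,0,0],"fingers":0.56}
    - {"dp":[-0.055,0,-0.2],"angular":[0,0,0],"fingers":0.56}
    - {"dp":[-0.14,0,-0.5],"angular":[0,0,0],"fingers":0.5}
    - {"dp":[-0.14,0,-0.5],"angular":[0,0,0],"fingers":0.5}

```text
time: 36.6
tool_pos: [414.6, 273.9, 136.7]
tcp_rot: [179.5, 14.9, 89.7]
ft_force: [0.3, 0.2, 0.0]
finger_gap: 42.9
grip_force: 0.0
```

```bash
python3 - <<'E'
from h import *
go(450,60,150,83,0)
E
```

```text
t 36.6 pos [414.6 273.9 136.7] rot [179.5  14.9  89.7] gap 42.9 F 0.0
dp [-1.05   0.181  0.212] ang [0.008 0.082 0.037]
```

Call:
step_arm:
  targets:
    - {"dp":[-1,0.15,0.05],"angular":[0,0.08,0.03],"fingers":0.5}
    - {"dp":[-1,0.15,0.05],"angular":[0,0.08,0.03],"fingers":0.5}
    - {"dp":[-1,0.15,0.05],"angular":[0,0.08,0.03],"fingers":0.5}
    - {"dp":[-1,0.15,0.05],"angular":[0,0.08,0.03],"fingers":0.5}
    - {"dp":[-1,0.15,0.05],"angular":[0,0.08,0.03],"fingers":0.5}
    - {"dp":[-1,0.15,0.05],"angular":[0,0.08,0.03],"fingers":0.5}
    - {"dp":[-1,0.15,0.05],"angular":[0,0.08,0.03],"fingers":0.5}
    - {"dp":[-1,0.15,0.05],"angular":[0,0.08,0.03],"fingers":0.5}

```text
time: 37.6
tool_pos: [440.3, 76.8, 172.7]
tcp_rot: [179.3, 0.8, 84.6]
ft_force: [-0.5, 0.4, -0.7]
finger_gap: 42.6
grip_force: 0.0
```

```bash
python3 - <<'E'
from h import *
a=snapshot("top")[110:310,120:320]; b=snapshot("side")[100:260,90:310]
a=cv2.resize(a,(500,500),interpolation=cv2.INTER_CUBIC)[:,:400]; b=cv2.resize(b,(400,291),interpolation=cv2.INTER_CUBIC)
cv2.imwrite("pics/e1.png",np.hstack([a[:, :400],np.vstack([b,np.zeros((209,400,3),np.uint8)])]))
for l,p0,P in(("marker_blue",(486,262,83),box(128,18,18)),("coupler",(562,252,83),box(66,25,25)),("deck",(637,243,83),box(150,44,15)),("cap_brass",(411,271,0),cyl(31,17))):
  P=P+[0,0,16]
  for n in("side","top"):
    ctr=proj(n,np.array([[p0[0],p0[1],25.]]))[0]
    for d in masks_of(n,l):
        if np.hypot(*(np.array(d["at"])-ctr))<15: print(l,n,round(d["conf"],2),fit({n:d["pixels"]},P,p0,l!="cap_brass")); break
E
```

```text
deck side 0.62 (array([633.8, 240. ,  82.5]), np.float64(0.18))
cap_brass side 0.68 (array([409.7, 272.8,  -1.6]), np.float64(0.19))
```

View pics/e1.png

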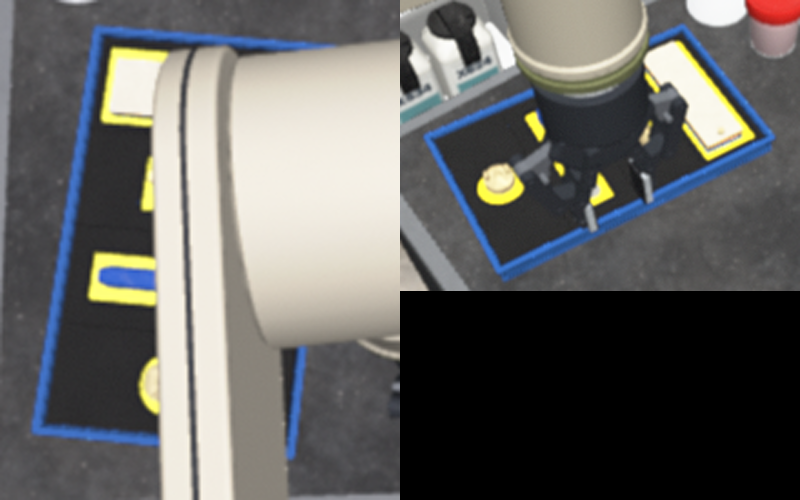

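Call:
step_arm:
  targets:
    - {"dp":[-0.9,-0.2,0],"angular":[0,0,0],"fingers":0.5}
    - {"dp":[-0.9,-0.2,0],"angular":[0,0,0],"fingers":0.5}
    - {"dp":[-0.9,-0.2,0],"angular":[0,0,0],"fingers":0.5}
    - {"dp":[-0.9,-0.2,0],"angular":[0,0,0],"fingers":0.5}
    - {"dp":[-0.9,-0.2,0],"angular":[0,0,0],"fingers":0.5}
    - {"dp":[-0.9,-0.2,0],"angular":[0,0,0],"fingers":0.5}
    - {"dp":[-0.9,-0.2,0],"angular":[0,0,0],"fingers":0.5}
    - {"dp":[-0.9,-0.2,0],"angular":[0,0,0],"fingers":0.5}

```text
time: 39.1
tool_pos: [383.7, -98.7, 175.1]
tcp_rot: [179.3, 0.8, 84.6]
ft_force: [0.3, -0.2, -0.2]
finger_gap: 42.8
grip_force: 0.0
```

```bash
python3 - <<'E'
from h import *
a=snapshot("top")[110:300,120:320]; b=snapshot("side")[100:250,90:310]
a=cv2.resize(a,(400,380),interpolation=cv2.INTER_CUBIC); b=cv2.resize(b,(400,273),interpolation=cv2.INTER_CUBIC)
cv2.imwrite("pics/e2.png",np.hstack([a,np.vstack([b,np.zeros((107,400,3),np.uint8)])]))
for l,p0,P in(("marker_blue",(486,262,83),box(128,18,18)),("coupler",(562,252,83),box(66,25,25)),("deck",(637,243,83),box(150,44,15)),("cap_brass",(411,271,0),cyl(31,17))):
  P=P+[0,0,16]
  for n in("side","top"):
    ctr=proj(n,np.array([[p0[0],p0[1],25.]]))[0]
    for d in masks_of(n,l):
        if np.hypot(*(np.array(d["at"])-ctr))<15: print(l,n,round(d["conf"],2),fit({n:d["pixels"]},P,p0,l!="cap_brass")); break
for l in("cap_silver","marker_black"): print(l,[(np.round(d["at"]),round(d["conf"],2)) for d in masks_of("side",l)])
E
```

```text
marker_blue top 0.88 (array([485.4, 261.8,  82.5]), np.float64(0.22))
coupler top 0.84 (array([564.6, 253.2,  72. ]), np.float64(0.34))
deck top 0.7 (array([634.4, 242.6,  82.5]), np.float64(0.04))
cap_brass top 0.52 (array([411. , 273.9,   2.5]), np.float64(0.09))
cap_silver [(array([251., 340.]), 0.71), (array([309., 280.]), 0.64), (array([280., 304.]), 0.55)]
marker_black [(array([318., 336.]), 0.83)]
```

View pics/e2.png

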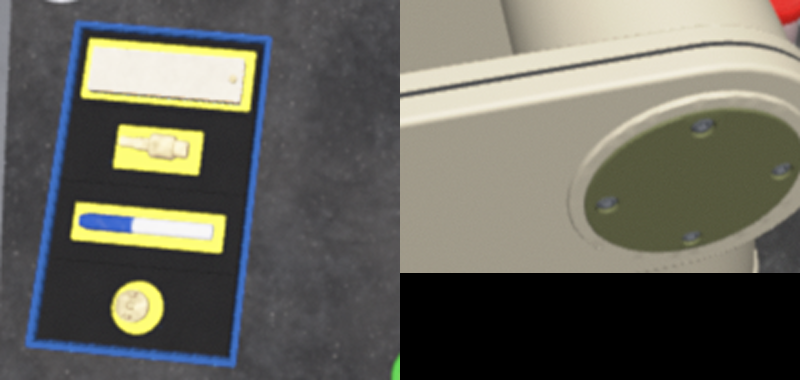

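All four things lie flat and within a few mm of their pocket centres. The silver cap (280,304) and black marker (318,336) haven't moved. I'll hand the job in.

```bash
python3 -c "
from bench import *
print(hand_in())"
```

```text
the job is handed in; nothing more can be done
None
```

I handed the job in at about 39 s: the brass cap (horns up), blue marker, coupler and fan deck lie flat in their own pockets, within about 5 mm of centre, and the silver cap and black marker were not moved; `hand_in` gave no verdict.

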